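# Set the stack gauge on the plates

## Robot

A 6-joint arm with a two-finger parallel gripper is mounted at the origin on the work surface. World frame = base frame: x ahead of the robot, y to its left, z up, the work surface at z = 0. Lengths are in m, angles in rad, forces in N, time in s.
With the tool pointing down it reaches from about 0.3 to 0.775 m from the base axis. Payload 14.6 kg.
Tool frame: the origin (TCP) lies at the very end of the fingers, on their centre line; the grasp point (between the pads) lies 19 mm behind it; z points along the fingers, y is the line along which they close (so a half turn about z gives the same grasp; the last joint's range is limited). The gripper opens to 94 mm and grips with 3 to 60 N. Pads are 16 mm wide; open, the fingers measure 119 mm over their backs; the gripper's body (75 mm by 177 mm) begins 78 mm behind the grasp point.
Start: joints at [-1.237, 0.3, 1.521, -0, 1.321, -0.067], TCP at [0.215, -0.506, 0.205] pointing down, gripper open.
Joint ranges: [-3.03, 3.03], [-0.79, 2.21], [0.23, 2.52], [-1.04, 4.18], [0, 3.07], [-2.55, 2.55]. Speed limits (rad/s): [2.22, 2.22, 2.57, 3.14, 3.14, 3.14].

## Interface

Orientations are given as [roll, pitch, yaw] about the fixed x, y, z axes, in that order (R = Rz(yaw) Ry(pitch) Rx(roll)).
In Python, from station import ctrl gives the robot as it stands.
- The arm moves only by the shell command python3 -m pendant 'ROWS' [OPENING] [FORCE]. ROWS is JSON, a list of rows, each a list of 2 entries, a list of its own where there are three numbers: the shift along the world's x, y, z in cm, then the turn about the world's z in rad. A call has 1 to 20 rows; each row shifts and turns the commanded pose from where the row before left it; what a row does not reach is not made up. A row lasts 1/12 s, in which the tool goes at most 41.7 mm and 7.16 degrees, less where a joint would pass 70% of its speed; a pose out of reach is approached as far as the arm can. A call is refused whole if a number of a shift passes 4.17 or a number of a turn 0.125, either way. A call with a gripper value outside its range is refused whole. OPENING is the opening, from 0 (shut) to 1 (fully open), set as the call begins (- or left out, the last holds). The fingers move at their own pace and stop on an object; FORCE is the grip in N (left out, the last holds). Time passes only in rows, so rows that do not move let the fingers close. It gives the time, the measured TCP pose, the force, the opening and the grip force at its end, in the units of the state.
- ctrl.get_obs(): the state, without advancing time (a new reading comes with each control period).
- ctrl.camera(name): name is "scene" or "top" or "wrist"; returns a dict with "color" (400x640x3 uint8, red, green, blue), "intrinsics" (3x3 intrinsics, pixels), "camera_from_world" (4x4, takes a point from world to camera coordinates). Camera axes: x right, y down, z forward; pixel columns grow to the right and rows downward; lengths in m; the calibration is good to about 2 mm. A picture is of the moment at which its call begins. There is no depth.
- ctrl.hand_in(): hands the job in; it is judged then, once.
The state is a dict: "time_s": time; "qpos": joint angles; "joint_vel": joint speeds; "tau": joint torques, N m; "ee_pos": TCP position; "eef_rot": TCP orientation; "force": force on the tool from outside, world axes, zero at the start; "moment": the same for the moment, N m; "grip_width": finger opening in m; "grip_force": force on a finger pad.
Only numpy, scipy, OpenCV 4.12 (cv2) and the standard library are available. Lean on these libraries where they do the work, as an engineer would, in place of code of your own. Each camera call takes 0.05 s, during which the arm holds its last target. There are 200 camera calls.

## Task

Two stack gauges stand on the wash-up counter, one over white plates and one over blue bowls. On the gauge over the plates, push the stop rod down until its pad touches the top plate, then lock it by pressing the red clamp lever down level. Leave the plates where they stand, and leave the other gauge and its bowls alone.

Things in the scene. Friction and masses are not known exactly. Their poses are not given: they have to be found in the camera images.
- plate_gauge_knob (a point): Centre of the flat top of the black knob (38 mm across, 18 mm high) on the upright 12 mm stop rod of the gauge over the white plates. The rod slides straight up and down. Knob top 335 mm above the counter when fully raised; it starts 0 to 30 mm down from there and can go 95 mm down. It slides under a push of 2 to 3 N and stays where it is left.
- plate_gauge_pad (a point): Centre of the underside of the blue pad (36 mm across) at the foot of that rod, always 150 mm below the knob's top. It hangs over the middle of the plates. The rod passes a grey collar block (42 x 46 x 30 mm, top 230 mm above the counter) on a level arm to a 24 mm column 115 mm from the rod, on the side away from the robot.
- plates_top (a point): Centre of the upper face of the top white plate, in its flat middle (about 80 mm across), where the pad must rest. A stack of ten loose white plates, 160 mm across, on a black riser; the rim stands 11 mm above this point. This point is 98 to 126 mm above the counter.
- plate_gauge_clamp (a joint): Red clamp lever of the gauge over the plates, in rad: 0 = raised 55 degrees (open), 0.96 = level (locked, end of its travel). It starts between 0 and 0.25. About 2 to 3 N pressed down near its end moves it and it stays where it is left.
- plate_gauge_tip (a point): Middle of the free end of that red lever, a straight paddle 22 mm wide, 10 mm thick, 70 mm from pivot to end. The pivot is 215 mm above the counter and 36 mm from the rod's axis; seen from above the lever points straight away from the rod, square to the arm, to the right as the robot sees it (-y). Locked, its upper face is 220 mm above the counter.
- bowl_gauge_knob (a point): Top of the knob of the other, identical gauge, the one over the blue bowls: leave it alone.
- bowl_gauge_tip (a point): Free end of the red lever of that other gauge: leave it alone.
- bowls_top (a point): Inner floor of the top bowl in the loose stack of five blue bowls (132 mm across) under the other gauge: leave it alone.
- plates: The stack of plates as a whole; its origin is the centre of its underside, 86 mm below the top plate's upper face, z up.
There are look-alikes about, which are no part of the job. What is shaped like the plates but pink or turquoise is not meant.

How it is judged:
By the outcome, as a careful person would: the job done as asked, in the order asked, and still so for the second after the job is handed in, with the robot touching nothing.
It also fails if it takes over 43 s, if anything falls off the work surface, if the arm or the gripper's body presses on something with over 40 N, if the wrist force passes 120 N, or if a joint passes its speed limit or range.

## Working session

There is one attempt and no reset: what is moved stays moved. The work goes in short steps, Python scripts to look and compute and a shell command to move; the robot and the scene stay as the last step left them, time stands still between calls to the robot, and variables do not carry over. Pictures are saved under pics/ and viewed, at most 10 in all, crops included, and the job is handed in when it is done.

```bash
mkdir -p pics
cat > h.py <<'E'
import numpy as np, cv2
from station import ctrl
def cam(n,save=None):
    c=ctrl.camera(n)
    if save: cv2.imwrite('pics/'+save,c['color'][:,:,::-1])
    return c
def ray(c,u,v):
    T=np.array(c['camera_from_world']);K=np.array(c['intrinsics'])
    R=T[:3,:3];o=-R.T@T[:3,3]
    return o,R.T@np.linalg.solve(K,[u,v,1.])
def onz(c,u,v,z):
    o,d=ray(c,u,v);return o+d*(z-o[2])/d[2]
def tri(c1,p1,c2,p2):
    o1,d1=ray(c1,*p1);o2,d2=ray(c2,*p2)
    s=np.linalg.lstsq(np.c_[d1,-d2],o2-o1,rcond=None)[0]
    a,b=o1+d1*s[0],o2+d2*s[1];return (a+b)/2,np.linalg.norm(a-b)
def proj(c,p):
    q=np.array(c['camera_from_world'])@np.r_[p,1];q=np.array(c['intrinsics'])@q[:3];return q[:2]/q[2]
E
python3 - <<'E'
from h import *
for n in('scene','top'):
    c=cam(n,n+'1.png'); np.savez('pics/'+n+'1.npz',**c); print(n,ray(c,320,200))
print(ctrl.get_obs()['time_s'])
E
```

```text
scene (array([1.04191487, 0.03726662, 0.97669661]), array([-0.60358903, -0.10142512, -0.79103289]))
top (array([ 0.1815023 , -0.05200736,  1.42872885]), array([ 0.19238275,  0.03131571, -0.98085341]))
0.1
```

View pics/scene1.png

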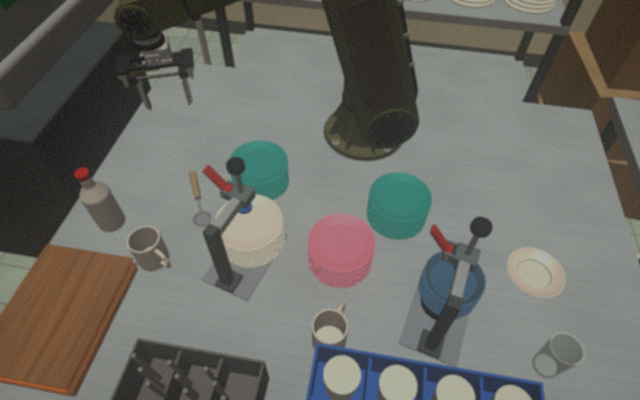

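View pics/top1.png

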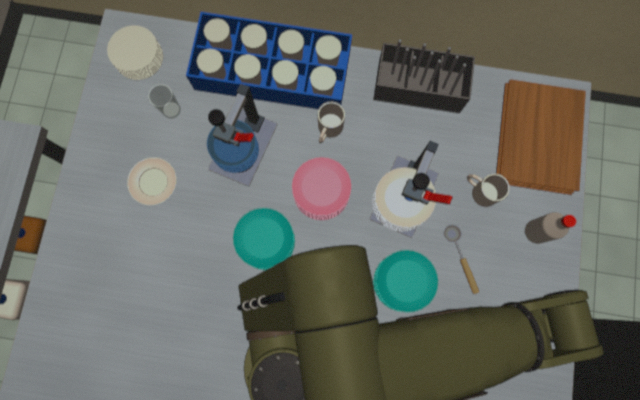

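The scene view shows the gauge over white plates with its knob at (235,166) and red lever at (217,178). The top view puts that knob at (421,182) and lever at (438,198). Candidates for the target:
- The gauge over the blue bowls, scene (480,228) / top (217,118), is not meant.
- The white stack without a gauge, top (135,52), is not meant.
- The pink and turquoise stacks have no gauge.

Next: measure, and confirm in one crop.

Run:
```python
from h import *
s=dict(np.load('pics/scene1.npz'));t=dict(np.load('pics/top1.npz'))
def blob(c,x0,y0,x1,y1,f):
    im=c['color'].astype(int); m=np.zeros(im.shape[:2],np.uint8); m[y0:y1,x0:x1]=f(im)[y0:y1,x0:x1]
    n,l,st,ce=cv2.connectedComponentsWithStats(m);i=1+np.argmax(st[1:,4]);print(st[i],ce[i]);return ce[i],np.argwhere(l==i)[:,::-1]
dark=lambda im:im.max(2)<50
red=lambda im:(im[...,0]>100)&(im[...,1]<70)
ks,_=blob(s,222,152,250,177,dark);kt,_=blob(t,408,170,432,189,dark)
print('knob',tri(s,ks,t,kt))
rs,ps=blob(s,195,155,240,200,red);rt,pt=blob(t,415,180,460,210,red)
print('lever centroid',tri(s,rs,t,rt))
es=ps[np.argsort(ps[:,0])[:12]].mean(0);et=pt[np.argsort(pt[:,0])[-8:]].mean(0)
print('tip',es,et,tri(s,es,t,et))
a=cv2.resize(s['color'][130:310,170:310],None,fx=2.85,fy=2.85,interpolation=2)
b=cv2.resize(t['color'][130:310,370:510][:a.shape[0]],(a.shape[1],a.shape[0]),interpolation=2)
cv2.imwrite('pics/crop.png',np.hstack([a,b])[:,:,::-1])
```

```text
[241 167   2   4   4] [241.5 168.5]
[413 174  16  15 191] [420.2513089  181.26701571]
knob (array([ 0.47936274, -0.22633924,  0.30590646]), np.float64(0.012992684562512279))
[204 166  29  26 253] [217.42687747 179.47035573]
[424 191  28  13 222] [437.02702703 197.31531532]
lever centroid (array([ 0.46560169, -0.28690203,  0.24151488]), np.float64(0.0007670983372955765))
tip [205.16666667 170.75      ] [450.125 198.25 ] (array([ 0.46308317, -0.31230158,  0.26227786]), np.float64(0.0025972216468020826))
```

View pics/crop.png

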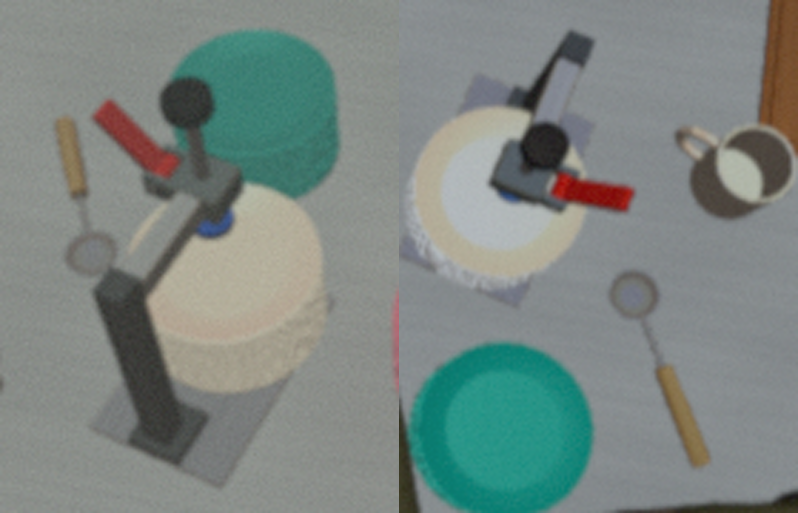

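The crop confirms it: black knob, grey collar and red lever over the white plates, with the blue pad above their middle. The knob is at scene (235.6,165.8) and top (421.6,181).

Run:
```python
from h import *
s=dict(np.load('pics/scene1.npz'));t=dict(np.load('pics/top1.npz'))
p,e=tri(s,(235.6,165.8),t,(421.2,181));print('knob mid',p,e)
for z in(.30,.32,.335):print(z,onz(s,235.6,164,z),onz(t,421.2,181,z))
print(proj(s,p),proj(t,p))
# white plate rim: in top view
im=t['color'];m=((im.min(2)>120)&(im[...,0].astype(int)-im[...,2]>8)).astype(np.uint8);m[:, :365]=0;m[:,442:]=0;m[:160]=0;m[236:]=0
pts=np.argwhere(m)[:,::-1].astype(np.float32);el=cv2.fitEllipse(cv2.convexHull(pts));print(el,onz(t,*el[0],.12))
o=ctrl.get_obs();print(o['ee_pos'],o['eef_rot'],o['force'])
```

```text
knob mid [ 0.47982348 -0.23235263  0.31238067] 0.002873813033811036
0.3 [ 0.46448901 -0.23731416  0.3       ] [ 0.48351403 -0.23579071  0.3       ]
0.32 [ 0.48155503 -0.22919883  0.32      ] [ 0.47816267 -0.23253424  0.32      ]
0.335 [ 0.49435455 -0.22311233  0.335     ] [ 0.47414915 -0.23009189  0.335     ]
[234.87833634 165.71429098] [420.55124986 181.06182398]
((405.1937561035156, 196.83956909179688), (58.449344635009766, 61.45550537109375), 119.58704376220703) [ 0.4825778 -0.2289289  0.12     ]
[ 0.21449474 -0.5061966   0.2049504 ] [-3.14054047e+00 -1.04718041e-04  4.00749316e-01] [ 0.18875194 -0.46729199  0.30077261]
```

```bash
python3 -m pendant '[[[0,0,3.9],0],[[0,0,3.9],0],[[0,0,3.9],0],[[0,0,3.9],0],[[0,0,3.0],0],[[2.65,2.75,0],0],[[2.65,2.75,0],0],[[2.65,2.75,0],0],[[2.65,2.75,0],0],[[2.65,2.75,0],0],[[2.65,2.75,0],0],[[2.65,2.75,0],0],[[2.65,2.75,0],0],[[2.65,2.75,0],0],[[2.65,2.75,0],0],[[0,0,0],0],[[0,0,0],0]]' 0 10
python3 - <<'E'
from h import *
o=ctrl.get_obs();p=np.array(o['ee_pos']);print(p,o['force'],o['grip_width'])
c=cam('wrist','w1.png');s=cam('scene')
print('proj tcp',proj(c,p),proj(s,p))
for z in (.32,):print('knob',proj(c,[.48,-.231,z]),proj(s,[.48,-.231,z]))
cv2.imwrite('pics/pair.png',np.hstack([cv2.resize(c['color'],(480,300)),cv2.resize(s['color'][110:230,170:298],(320,300))])[:,:,::-1])
E
```

```text
time_s: 1.52
ee_pos: [0.4804, -0.2301, 0.3908]
eef_rot: [-3.141, 0.001, 0.404]
force: [0.2, 0.0, 0.4]
grip_width: 0.0005
grip_force: 0.0
[ 0.48038649 -0.23012491  0.39081586] [0.23015105 0.00724789 0.35995346] 0.0004970644572945379
proj tcp [324.27320879 241.12422421] [229.94184001 138.0195546 ]
knob [324.86793384 210.47205282] [234.95881369 163.3144862 ]
```

View pics/pair.png

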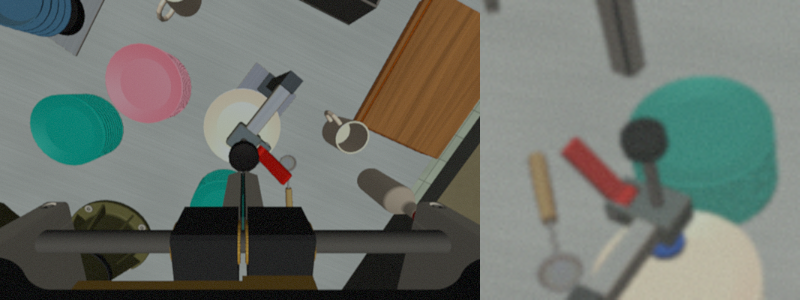

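The wrist view shows the knob at (325,209), against a predicted (325,210.5), so the tool is aligned. Descending onto it.

```bash
python3 -m pendant '[[[0,0,-3.0],0],[[0,0,-2.5],0],[[0,0,-0.8],0],[[0,0,-0.8],0],[[0,0,-0.8],0],[[0,0,-0.8],0],[[0,0,-0.8],0],[[0,0,-0.8],0],[[0,0,0],0]]'
python3 -m pendant '[[[0,0,-0.4],0],[[0,0,-0.2],0],[[0,0,0],0]]'
```

```text
time_s: 2.37
ee_pos: [0.4794, -0.2313, 0.287]
eef_rot: [-3.14, 0.001, 0.401]
force: [-0.3, 0.2, -0.5]
grip_width: 0.0001
grip_force: 0.0
time_s: 2.62
ee_pos: [0.4796, -0.2313, 0.2822]
eef_rot: [-3.141, -0.0, 0.401]
force: [-0.1, 0.3, -0.6]
grip_width: 0.0002
grip_force: 0.0
```

```bash
python3 -m pendant '[[[0,0,-0.2],0],[[0,0,-0.2],0]]'
python3 - <<'E'
from h import *
s=cam('scene');c=cam('wrist')
print(proj(s,ctrl.get_obs()['ee_pos']))
cv2.imwrite('pics/pair2.png',np.hstack([cv2.resize(c['color'][100:300,220:420],(400,400)),cv2.resize(s['color'][110:240,170:300],(400,400))])[:,:,::-1])
E
```

```text
time_s: 2.78
ee_pos: [0.4797, -0.2313, 0.2786]
eef_rot: [3.141, -0.0, 0.401]
force: [1.1, 0.4, 2.7]
grip_width: 0.0007
grip_force: 1.0
[237.74765958 176.75124778]
```

View pics/pair2.png

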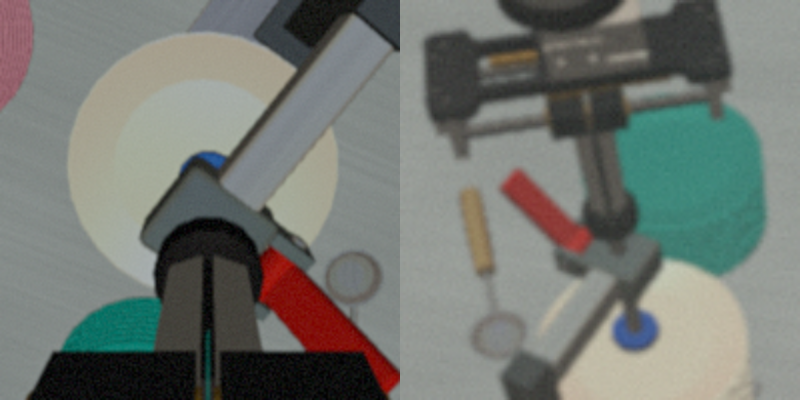

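The right-hand crop shows the knob moved down under the fingers and the pad lower, close to the plate. The push reads about 2.7 N while sliding. I'll go on in small steps until the force rises.

```bash
for i in 1 ; do
python3 -m pendant '[[[0,0,-0.15],0],[[0,0,-0.15],0]]' | egrep 'pos|orce: \['
python3 -m pendant '[[[0,0,-0.15],0],[[0,0,-0.15],0]]' | egrep 'pos|orce: \['
python3 -m pendant '[[[0,0,-0.15],0],[[0,0,-0.15],0]]' | egrep 'pos|orce: \['
done
```

```text
ee_pos: [0.4796, -0.2314, 0.2755]
force: [-0.7, 0.7, 2.0]
ee_pos: [0.4796, -0.2314, 0.2723]
force: [-1.1, -0.3, 2.1]
ee_pos: [0.4796, -0.2314, 0.2693]
force: [-0.3, 0.8, 1.2]
```

```bash
python3 -m pendant '[[[0,0,-0.15],0],[[0,0,-0.15],0]]' | egrep 'pos|orce: \['
python3 -m pendant '[[[0,0,-0.15],0],[[0,0,-0.15],0]]' | egrep 'pos|orce: \['
```

```text
ee_pos: [0.4796, -0.2314, 0.2663]
force: [0.4, 1.1, 2.6]
ee_pos: [0.4796, -0.2314, 0.2633]
force: [-0.3, 0.8, 1.6]
```

Run:
```python
from h import *
s=cam('scene')
im=s['color'];a=im[195:240,215:275].astype(int)
m=(a[...,2]-a[...,0]>25).astype(np.uint8)
n,l,st,ce=cv2.connectedComponentsWithStats(m);i=1+np.argmax(st[1:,4]);u=ce[i]+[215,195];print(st[i],u)
for z in(.10,.11,.115,.12):print(z,proj(s,[.4796,-.2314,z]))
```

```text
[ 25  20  14  12 114] [246.83333333 221.05263158]
0.1 [248.01933873 225.31630414]
0.11 [247.51346691 222.93262633]
0.115 [247.25769222 221.72741105]
0.12 [246.99999658 220.51314424]
```

```bash
python3 -m pendant '[[[0,0,-0.15],0],[[0,0,-0.15],0]]' | egrep 'pos|orce: \['
python3 -m pendant '[[[0,0,-0.15],0],[[0,0,-0.15],0]]' | egrep 'pos|orce: \['
```

```text
ee_pos: [0.4798, -0.2315, 0.2629]
force: [-10.2, 6.2, 34.8]
ee_pos: [0.4801, -0.2316, 0.2628]
force: [-17.7, 10.3, 56.6]
```

```bash
python3 -m pendant '[[[0,0,-0.15],0],[[0,0,-0.15],0]]' | egrep 'pos|orce: \['
```

```text
ee_pos: [0.4802, -0.2317, 0.2626]
force: [-25.3, 14.5, 77.6]
```

```bash
python3 -m pendant '[[[0,0,-0.15],0],[[0,0,-0.15],0]]' | egrep 'pos|orce: \['
```

```text
ee_pos: [0.4804, -0.2318, 0.2624]
force: [-32.9, 19.7, 101.3]
```

Contact came at knob top 0.263, so the plate top is about 0.113, inside the given range. I'd queued too many steps and the force reached 101 N, so I'm backing off now.

```bash
python3 -m pendant '[[[0,0,0.6],0],[[0,0,0.6],0],[[0,0,2],0],[[0,0,3],0],[[0,0,0],0]]' | egrep 'time|pos|orce: \['
python3 - <<'E'
from h import *
s=cam('scene');t=cam('top');np.savez('pics/s2.npz',**s)
a=s['color'][195:240,215:275].astype(int)
m=(a[...,2]-a[...,0]>25).astype(np.uint8)
n,l,st,ce=cv2.connectedComponentsWithStats(m);i=1+np.argmax(st[1:,4]);print(st[i],ce[i]+[215,195])
im=s['color'].astype(int);m=((im[...,0]>100)&(im[...,1]<70)).astype(np.uint8);m[:,:195]=0;m[:,240:]=0;m[200:]=0;m[:155]=0
p=np.argwhere(m)[:,::-1];e=p[np.argsort(p[:,0])[:12]].mean(0);print('tip',e)
cv2.imwrite('pics/after.png',np.hstack([cv2.resize(s['color'][110:300,150:310],(400,475)),cv2.resize(t['color'][130:270,350:468],(400,475))])[:,:,::-1])
E
```

```text
time_s: 4.85
ee_pos: [0.4804, -0.2319, 0.3181]
force: [-0.1, -0.8, 0.4]
[ 25  20  14  12 110] [246.9        221.22727273]
tip [205.33333333 170.91666667]
```

View pics/after.png

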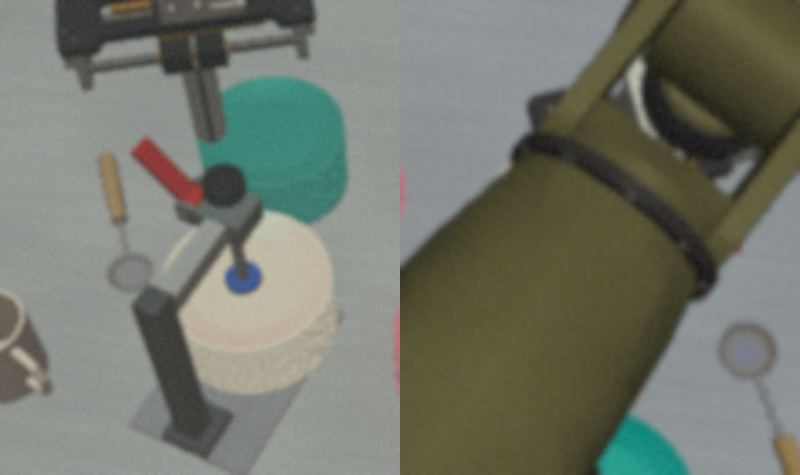

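The pad rests on the plate in its middle (scene (247,221)), the knob stayed down, the stack is in place, and the lever is still raised at (205,171). Now I'll move over the lever and press it.

```bash
python3 -m pendant '[[[-0.6,-2.5,0.5],0],[[-0.6,-2.5,0],0],[[-0.5,-2.5,0],0],[[0,0,-1.5],0],[[0,0,-1.5],0],[[0,0,-1],0],[[0,0,-0.5],0],[[-0.02,-0.1,-0.4],0],[[-0.02,-0.1,-0.4],0],[[-0.02,-0.1,-0.4],0]]' | egrep 'time|pos|orce: \['
```

```text
time_s: 5.78
ee_pos: [0.4623, -0.3101, 0.2625]
force: [-0.8, -3.2, 5.3]
```

```bash
python3 -m pendant '[[[-0.02,-0.1,-0.3],0],[[-0.02,-0.1,-0.3],0],[[-0.02,-0.1,-0.3],0],[[-0.02,-0.1,-0.3],0]]' | egrep 'time|pos|orce: \['
```

```text
time_s: 6.12
ee_pos: [0.4613, -0.3134, 0.2494]
force: [0.3, 0.5, 2.3]
```

```bash
python3 -m pendant '[[[-0.02,-0.1,-0.3],0],[[-0.02,-0.1,-0.3],0],[[-0.02,-0.1,-0.3],0],[[-0.02,-0.1,-0.3],0],[[0,-0.05,-0.3],0],[[0,-0.05,-0.3],0],[[0,-0.05,-0.3],0]]' | egrep 'time|pos|orce: \['
```

```text
time_s: 6.7
ee_pos: [0.4604, -0.319, 0.2281]
force: [-0.4, -1.1, 2.3]
```

```bash
python3 -m pendant '[[[0,0,-0.3],0],[[0,0,-0.2],0],[[0,0,-0.15],0]]' | egrep 'time|pos|orce: \['
```

```text
time_s: 6.95
ee_pos: [0.4604, -0.3189, 0.2216]
force: [0.6, -1.3, 1.2]
```

```bash
python3 -m pendant '[[[0,0,-0.15],0],[[0,0,-0.05],0]]' | egrep 'time|pos|orce: \['
```

```text
time_s: 7.12
ee_pos: [0.4604, -0.3189, 0.22]
force: [-1.4, -1.1, 5.0]
```

```bash
python3 -m pendant '[[[0,0,-0.1],0]]' | egrep 'time|pos|orce: \['
```

```text
time_s: 7.2
ee_pos: [0.4605, -0.319, 0.2197]
force: [-2.1, 1.2, 12.5]
```

The force is rising at z = 0.2197, so the lever is at its level stop. Retracting and checking.

```bash
python3 -m pendant '[[[0,0,0.5],0],[[0,0,2.5],0],[[0,0,4],0],[[0,0,4],0],[[-3,-2.5,0],0],[[-3,-2.5,0],0],[[-3,-2.5,0],0],[[-3,-2.5,0],0],[[-3,-2.5,0],0],[[0,0,0],0],[[0,0,0],0]]' | egrep 'time|pos|orce: \['
python3 - <<'E'
from h import *
s=cam('scene');t=cam('top')
a=s['color'][195:240,215:275].astype(int)
m=(a[...,2]-a[...,0]>25).astype(np.uint8)
n,l,st,ce=cv2.connectedComponentsWithStats(m);i=1+np.argmax(st[1:,4]);print(st[i],ce[i]+[215,195])
d=np.array([-.2,-.98]);tip=np.array([.48,-.231])+d*.106
print('expected tip scene',proj(s,[*tip,.215])-[150,110])
cv2.imwrite('pics/fin.png',np.hstack([cv2.resize(s['color'][110:300,150:310],(400,475)),cv2.resize(t['color'][130:270,350:468],(400,475))])[:,:,::-1])
E
```

```text
time_s: 8.12
ee_pos: [0.3092, -0.4447, 0.3288]
force: [0.2, 0.5, 0.4]
[ 25  20  14  12 107] [246.87850467 221.11214953]
expected tip scene [49.68036814 71.88145326]
```

View pics/fin.png

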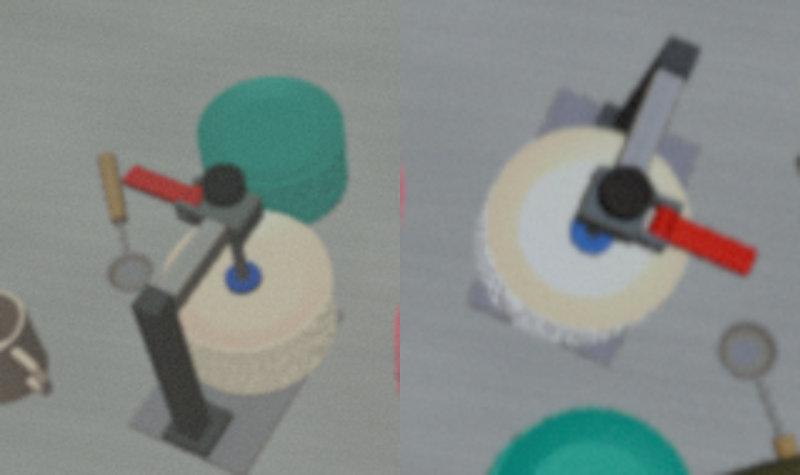

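The lever is level, with its tip at crop (130,177) against an expected (124,180). The pad is on the plate at (247,221), unmoved, and the plates are where they stood. Handing in.

```bash
python3 -c "
from station import ctrl
print(ctrl.hand_in())"
```

```text
the job is handed in; nothing more can be done
None
```

The stop rod is down with its pad on the top plate and the red lever is locked level, handed in at about 8 s; the push peaked at about 108 N (101 N of it vertical, wrist limit 120 N) because I queued too many steps after contact, but the plates showed no visible shift and I did not touch the other gauge.

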